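# Brush out the die cup and load the round blank

## Robot

A 7-joint arm with a two-finger parallel gripper is mounted at the origin on the work surface. World frame = base frame: x ahead of the robot, y to its left, z up, the work surface at z = 0. Lengths are in m, angles in rad, forces in N, time in s.
With the tool pointing down it reaches from about 0.425 to 1.025 m from the base axis. Payload 9.4 kg.
Tool frame: the origin (TCP) lies at the very end of the fingers, on their centre line; the grasp point (between the pads) lies 19 mm behind it; z points along the fingers, y is the line along which they close (so a half turn about z gives the same grasp; the last joint's range is limited). The gripper opens to 85 mm and grips with 20 to 120 N. Pads are 22 mm wide; open, the fingers measure 114 mm over their backs; the gripper's body (76 mm by 85 mm) begins 54 mm behind the grasp point. The pads swing forward as they close: fully open they stand 13 mm farther back than shut.
Start: joints at [-1.282, 0.599, -0.003, 1.599, 0.002, 0.943, -0.08], TCP at [0.259, 0.677, 0.231] pointing down, gripper open.
Joint ranges: [-2.57, 2.57], [-0.35, 1.97], [-1.29, 1.29], [0.11, 2.56], [-1.05, 4.19], [0.11, 1.86], [-2.63, 2.63]. Speed limits (rad/s): [2.22, 2.22, 3.01, 3.01, 3.14, 3.14, 3.14].

## Interface

Orientations are given as a unit quaternion [x, y, z, w].
In Python, from station import state, get_image, camera_params, close_job gives the robot as it stands.
- The arm moves only by the shell command python3 -m handwheel 'ROWS' [FORCE]. ROWS is text: rows parted by semicolons, each of 7 numbers parted by spaces: the shift along the tool's x, y, z in cm, then the turn, a rotation vector about the tool's x, y, z in degrees, then the opening, from 0 (shut) to 1 (fully open). In form: dx dy dz rx ry rz fingers; .... A call has 1 to 8 rows; each row is the pose to reach, as a shift and turn from the pose commanded when the call began, along the tool's axes at that moment; what a row does not reach only later rows make up. A row lasts 1/10 s, in which the tool goes at most 50 mm and 8.59 degrees, less where a joint would pass 70% of its speed; a pose out of reach is approached as far as the arm can. A call with a gripper value outside its range is refused whole. The fingers move at their own pace and stop on an object; FORCE is the grip in N (left out, the last holds). Time passes only in rows, so rows that repeat a pose let the fingers close. It gives the time, the measured TCP pose, the force, the opening and the grip force at its end, in the units of the state.
- state(): the state, without advancing time (a new reading comes with each control period).
- get_image(name): name is "scene" or "side" or "wrist"; returns the picture (400x640x3 uint8, red, green, blue); there is no depth.
- camera_params(name): a dict with "camera_matrix" (3x3 intrinsics, pixels), "k1" (the pictures are not rectified: a ray, as slopes to the right and down, at radius r is drawn at 1 + k1 r^2 times it, then the intrinsics apply), "R" (3x3) and "t" (3): a world point X has camera coordinates R X + t. Camera axes: x right, y down, z forward; pixel columns grow to the right and rows downward; lengths in m; the calibration is good to about 2 mm. A picture is of the moment at which its call begins: read the wrist's pose just before it. camera_params takes no time and is no camera call; for the wrist camera it gives the pose at the moment of the call.
- close_job(): hands the job in; it is judged then, once.
The state is a dict: "time": time; "joint_pos": joint angles; "joint_velocities": joint speeds; "effort": joint torques, N m; "tool_pos": TCP position; "tcp_rot": TCP orientation; "wrist_force": force on the tool from outside, world axes, zero at the start; "ft_torque": the same for the moment, N m; "gripper_width": finger opening in m; "grasp_force": force on a finger pad.
Only numpy, scipy, OpenCV 4.12 (cv2) and the standard library are available. Lean on these libraries where they do the work, as an engineer would, in place of code of your own. Each camera call takes 0.05 s, during which the arm holds its last target. There are 200 camera calls.

## Task

Brush out the steel die cup with the long brush: go right down to its floor, back up to the mouth, and right down to the floor again, without ramming it, then stand the brush back in its pot. Then take the round brass blank that fits the shallow recess around the cup's mouth and gently lower it, without dropping it, to lie flat and fully home in that recess. Leave the square blank and the larger round blank where they lie.

Things in the scene. Friction and masses are not known exactly. Their poses are not given: they have to be found in the camera images.
- die: Fixed round thick-walled steel cup (forming die), 100 mm outside, on a 120 x 120 x 10 mm dark steel base plate; 98 mm high in all. Bore 46 mm in diameter, 76 mm deep from ledge to flat closed floor. Around its mouth the top face has a round recess 64 mm in diameter, 4 mm deep, whose flat ledge carries the blank. Origin: centre of the underside, on the table; z up along the bore.
- die_floor (a point): Centre of the bore's floor, 18 mm above the table.
- die_seat (a point): Centre of the recess at the level of its ledge, 94 mm above the table (the top face of the die lies 4 mm higher, at 98 mm). The underside of the loaded blank rests at this level.
- pot: Fixed aluminium brush pot, 57 mm outside and 48 mm inside diameter, rim 84 mm above the table, on an 80 x 80 x 6 mm wooden foot. The brush stands in it at the start. Origin: centre of the underside, on the table. Which of die and pot stands on the left differs from run to run.
- pot_floor (a point): Centre of the pot's inner floor, 10 mm above the table; the lower end of the standing brush rests at this level.
- brush: Loose rigid brush, 190 mm, 0.1 kg, upright in the pot, standing on its flat lower end. From there up: bristle head 0-80 mm (solid core 32 mm in diameter; tufts to 41 mm yield freely without force), steel stem 8 mm thick to 116, brass collar 22 mm in diameter to 122, round wooden handle 18 mm in diameter to 190 mm. Origin: centre of the lower end; z up along the handle.
- blank: Loose round brass blank, 60 mm in diameter, 8 mm thick, 0.19 kg, flat on the table. It fits the recess with 2 mm free all round and when home stands 4 mm proud of the die's top face. Origin: centre of the underside. The three blanks lie in any order in three places to the robot's right.
- blank_mid (a point): Centre of the round blank at mid thickness.
- square_blank: Loose square brass blank, 60 x 60 x 8 mm, lying on the table; not used. Origin: centre of the underside.
- large_blank: Loose larger round brass blank, 82 mm in diameter, 8 mm thick, lying on the table; too large for the recess, not used. Origin: centre of the underside.
There are look-alikes about, which are no part of the job. What is shaped like the blank but brown is not meant. Leave any orange look-alike of the brush alone.

How it is judged:
By the outcome, as a careful person would: the job done as asked, in the order asked, and still so for the second after the job is handed in, with the robot touching nothing.
It also fails if it takes over 61 s, if anything falls off the work surface, if the arm or the gripper's body presses on something with over 40 N, if the wrist force passes 120 N, or if a joint passes its speed limit or range.

## Working session

There is one attempt and no reset: what is moved stays moved. The work goes in short steps, Python scripts to look and compute and a shell command to move; the robot and the scene stay as the last step left them, time stands still between calls to the robot, and variables do not carry over. Pictures are saved under pics/ and viewed, at most 10 in all, crops included, and the job is handed in when it is done.

```bash
ls; mkdir -p pics; cat > h.py <<'E'
import numpy as np,cv2
from station import state,get_image,camera_params
def save(n,f):
    im=get_image(n); cv2.imwrite(f,im[:,:,::-1]); return im
E
python3 - <<'E'
from h import *
a=save('scene','pics/scene.png');b=save('side','pics/side.png')
for n in('scene','side','wrist'):
    p=camera_params(n);print(n,np.round(p['camera_matrix'],1).tolist(),p['k1'],np.round(p['R'],4).tolist(),np.round(p['t'],4).tolist())
s=state();print(s)
E
```

```text
pics
scene [[411.8, 0.0, 316.7], [0.0, 411.8, 198.9], [0.0, 0.0, 1.0]] 0.010595821538423212 [[-0.5096, 0.8604, 0.0016], [0.5115, 0.3044, -0.8035], [-0.6919, -0.4087, -0.5952]] [0.2748, -0.2007, 1.3958]
side [[487.5, 0.0, 322.5], [0.0, 487.5, 210.8], [0.0, 0.0, 1.0]] -0.046974887135577036 [[0.9039, -0.4274, 0.0145], [-0.3148, -0.688, -0.6539], [0.2895, 0.5865, -0.7564]] [-0.507, 0.2335, 1.1574]
wrist [[303.4, 0.0, 323.6], [0.0, 303.4, 198.3], [0.0, 0.0, 1.0]] -0.0503202588907374 [[0.3577, 0.9338, -0.0006], [0.8966, -0.3433, 0.2798], [0.2611, -0.1006, -0.9601]] [-0.7249, -0.0369, 0.378]
{'time': 0.1, 'joint_pos': array([-1.28171049,  0.60004876, -0.00251668,  1.6000261 ,  0.0017996 ,
        0.94292346, -0.07983933]), 'joint_velocities': array([ 0.00126828, -0.00177999, -0.00014232, -0.00052226, -0.00043703,
       -0.0015649 ,  0.00075571]), 'effort': array([ 4.75854744e-03, -7.77991319e+01,  1.56981759e+00, -2.58622456e+01,
        1.26432758e-02,  5.50605037e-03,  1.17672860e-05]), 'tool_pos': array([0.25919907, 0.67663899, 0.23050958]), 'tcp_rot': array([ 1.81876499e-01,  9.83321131e-01, -6.99739076e-04, -5.53954803e-05]), 'wrist_force': array([ 0.11495947, -0.22509256,  0.01969196]), 'ft_torque': array([-0.05201042, -0.0027782 , -0.00786143]), 'grasp_force': 0.0, 'gripper_width': 0.0857020243055379}
```

View pics/scene.png

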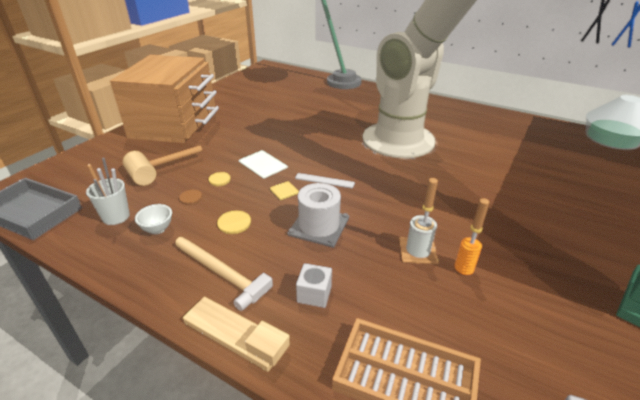

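View pics/side.png

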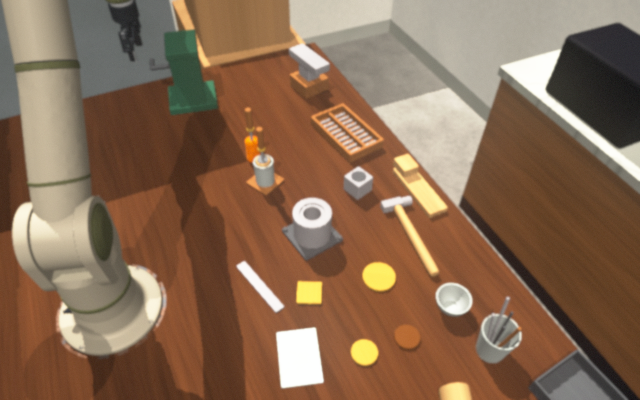

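Scene view: the candidates for the blank are small yellow disc (219,179), large yellow disc (234,222), square (284,189) and brown disc (190,197). The small yellow disc is the one that fits: round, brass and the smaller of the two. The die is at (319,210), the pot with the wooden-handled brush at (421,238), and the orange look-alike at (468,255). In the side view: die (313,222), pot (264,172), small disc (364,352), large disc (379,277), square (309,292) and brown disc (407,336).

```bash
cat >> h.py <<'E'
def ray(n,uv,p=None):
    p=p or camera_params(n); R=np.array(p['R']);t=np.array(p['t'])
    u=cv2.undistortPoints(np.array(uv,float).reshape(-1,1,2),np.array(p['camera_matrix']),np.array([p['k1'],0,0,0,0.])).reshape(-1,2)
    d=np.c_[u,np.ones(len(u))]@R; return -R.T@t,d/np.linalg.norm(d,axis=1)[:,None]
def onz(n,uv,z,p=None):
    o,d=ray(n,uv,p); return o+d*((z-o[2])/d[:,2])[:,None]
def proj(n,X,p=None):
    p=p or camera_params(n); R=np.array(p['R'])
    return cv2.projectPoints(np.array(X,float).reshape(-1,1,3),cv2.Rodrigues(R)[0],np.array(p['t']),np.array(p['camera_matrix']),np.array([p['k1'],0,0,0,0.]))[0].reshape(-1,2)
E
python3 - <<'E'
from h import *
ims={n:cv2.imread(f'pics/{n}.png') for n in('scene','side')}
for n,im in ims.items():
    h=cv2.cvtColor(im,cv2.COLOR_BGR2HSV)
    m=cv2.inRange(h,(20,130,150),(34,255,255))
    for c in cv2.findContours(m,cv2.RETR_EXTERNAL,cv2.CHAIN_APPROX_NONE)[0]:
        if cv2.contourArea(c)<100: continue
        P=onz(n,c.reshape(-1,2),.008)[:,:2].astype(np.float32)
        (x,y),(w,hh),a=cv2.minAreaRect(P); print(n,c.reshape(-1,2).mean(0).round(),'xy',round(x,4),round(y,4),'size',round(w,4),round(hh,4),round(a,1))
def crop(n,x,y,w,h,k): return cv2.resize(ims[n][y:y+h,x:x+w],None,fx=k,fy=k,interpolation=cv2.INTER_CUBIC)
t=np.hstack([crop('scene',280,170,100,75,4),crop('scene',390,170,100,75,4)*1][:2])
b=np.hstack([crop('side',270,190,100,75,4),crop('side',225,115,100,75,4)])
cv2.imwrite('pics/c1.png',np.vstack([t,b]))
E
```

```text
side [364. 352.] xy 0.4967 -0.3531 size 0.059 0.0591 17.1
side [309. 292.] xy 0.4477 -0.1609 size 0.061 0.0618 61.7
side [379. 276.] xy 0.6261 -0.1912 size 0.0774 0.0795 65.1
```

View pics/c1.png

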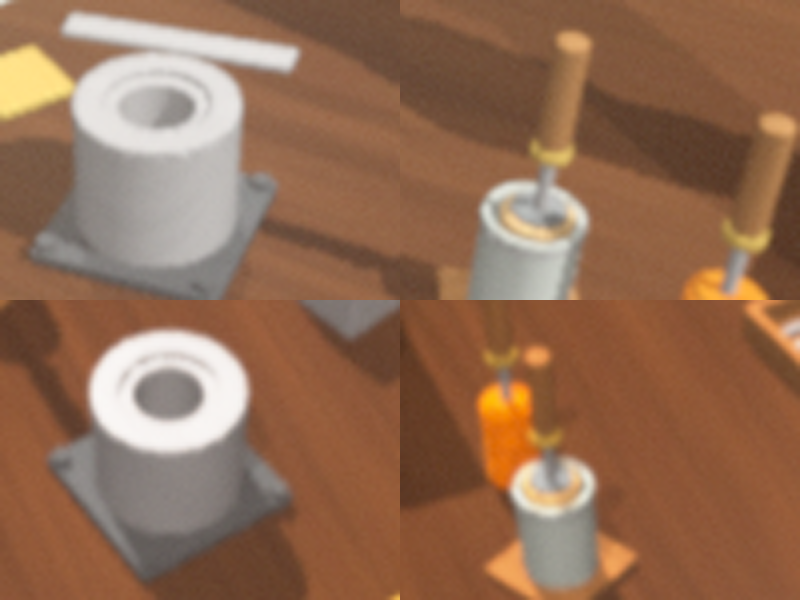

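The crops show the die top ellipse centred at scene (319,196) and side (312,213). The pot rim is at scene (423,223) and side (263,161). The brush stands with its handle top at scene (433,180) and side (259,129), collar below; the orange one next to it is the look-alike. The 59 mm yellow disc at side (364,352) is the blank.

```bash
python3 - <<'E'
from h import *
off={'sd':('scene',280,170,0,0),'sp':('scene',390,170,400,0),'dd':('side',270,190,0,300),'dp':('side',225,115,400,300)}
def px(k,q):
    n,x,y,a,b=off[k]; q=np.array(q,float)-[a,b]; return n,(q+.5)/4-.5+[x,y]
def circ(P):
    A=np.c_[2*P[:,:2],np.ones(len(P))]; s=np.linalg.lstsq(A,(P[:,:2]**2).sum(1),rcond=None)[0]
    return s[:2].round(4),np.sqrt(s[2]+s[:2]@s[:2]).round(4)
for name,k,q,z in [('die','sd',[(71,105),(243,105),(157,53),(157,155)],.098),('die','dd',[(89,391),(249,391),(169,331),(169,451)],.098),
 ('bore','sd',[(117,107),(194,107),(156,86),(156,128)],.094),('bore','dd',[(133,394),(203,394),(168,367),(168,421)],.094),
 ('pot','sp',[(480,212),(588,212),(534,181),(534,243)],.084),('pot','dp',[(511,486),(597,486),(554,456),(554,515)],.084)]:
    n,p=px(k,q); print(name,n,*circ(onz(n,p,z)))
for name,a,b,z in [('top',(574,43),(537,355),.2),('collar',(552,152),(545,438),.129)]:
    n1,p1=px('sp',a);n2,p2=px('dp',b)
    (o1,d1),(o2,d2)=ray(n1,p1),ray(n2,p2);d1,d2=d1[0],d2[0]
    s=np.linalg.lstsq(np.c_[d1,-d2],o2-o1,rcond=None)[0];print(name,o1+d1*s[0],o2+d2*s[1],onz(n1,p1,z)[0],onz(n2,p2,z)[0])
im=cv2.imread('pics/scene.png');h=cv2.cvtColor(im,cv2.COLOR_BGR2HSV);print(h[179,219],h[222,234])
m=cv2.inRange(h,(18,100,150),(34,255,255))
for c in cv2.findContours(m,0,1)[0]:
    if cv2.contourArea(c)>80: print(c.reshape(-1,2).mean(0),cv2.minAreaRect(onz('scene',c.reshape(-1,2),.008)[:,:2].astype(np.float32)))
E
```

```text
die scene [ 5.291e-01 -3.000e-04] 0.0509
die side [ 5.294e-01 -2.000e-04] 0.0504
bore scene [ 0.5289 -0.0013] 0.0219
bore side [ 5.287e-01 -1.000e-04] 0.0224
pot scene [0.4833 0.2406] 0.0286
pot side [0.488  0.2415] 0.0304
top [0.48683214 0.24443532 0.19963498] [0.48661359 0.24471107 0.19988242] [0.48739316 0.24455242 0.2       ] [0.4865728  0.24457323 0.2       ]
collar [0.48512227 0.24424923 0.12817769] [0.4856902  0.24355616 0.12761152] [0.48622178 0.24447846 0.129     ] [0.48524826 0.24205976 0.129     ]
[ 23 123 255] [ 22 124 255]
[233.8902439  221.59756098] ((0.6275219917297363, -0.19051536917686462), (0.09034304320812225, 0.08455999940633774), 30.743289947509766)
[283.75409836 190.01639344] ((0.4498828053474426, -0.15861743688583374), (0.07403876632452011, 0.0657896026968956), 64.44759368896484)
[219.01923077 178.53846154] ((0.4985908567905426, -0.3518781363964081), (0.06758198887109756, 0.06434599310159683), 30.78679656982422)
```

```bash
cat >> h.py <<'E'
from scipy.spatial.transform import Rotation as Ro
def go(x,y,z,yaw=None):
    "shift (cm, tool axes), turn about tool z (deg) to bring TCP to xyz with tool-y at world yaw deg (mod 180)"
    s=state();R=Ro.from_quat(s['tcp_rot']).as_matrix();d=R.T@(np.array([x,y,z])-s['tool_pos'])*100
    cur=np.degrees(np.arctan2(R[1,1],R[0,1])); r=None if yaw is None else -((yaw-cur+90)%180-90)
    tilt=np.degrees(Ro.from_matrix(R).as_rotvec());print('shift cm',d.round(2),'rz',r,'cur yaw',cur.round(2),'toolz',R[:,2].round(4),'t',s['time'],'j7',s['joint_pos'][6].round(2),s['tool_pos'].round(4),s['wrist_force'].round(1))
E
python3 - <<'E'
from h import *
p1=(np.array([777-400,123])+.5)/4-.5+[390,170]
for z in(.18,.19,.2):print(onz('scene',[p1],z),onz('side',[[248,110]],z))
go(.487,.2445,.26,26)
E
```

```text
[[0.47456032 0.34689109 0.18      ]] [[0.49366764 0.3565571  0.18      ]]
[[0.48956381 0.34787564 0.19      ]] [[0.49019659 0.34379908 0.19      ]]
[[0.50456729 0.34886019 0.2       ]] [[0.48672554 0.33104105 0.2       ]]
shift cm [-36.73 -32.21  -2.9 ] rz 43.041829609360164 cur yaw 69.04 toolz [-4.0e-04 -1.4e-03 -1.0e+00] t 0.1 j7 -0.08 [0.2592 0.6766 0.2305] [ 0.1 -0.2  0. ]
```

```bash
python3 -m handwheel '-4 -3.5 -2.9 0 0 8 1; -8 -7 -2.9 0 0 16 1; -12 -10.5 -2.9 0 0 24 1; -16 -14 -2.9 0 0 32 1; -20 -17.5 -2.9 0 0 40 1; -24 -21 -2.9 0 0 48 1; -28 -24.5 -2.9 0 0 56 1; -32 -28 -2.9 0 0 64 1' 40; python3 -c "
from h import *
go(.487,.2445,.26,0)"
```

```text
time: 0.9
tool_pos: [0.4438, 0.327, 0.2603]
tcp_rot: [0.677, 0.736, 0.0, -0.0]
wrist_force: [-0.4, 0.9, -0.2]
gripper_width: 0.0851
grasp_force: 0.0
shift cm [-8.58  3.63  0.03] rz 4.726115178564243 cur yaw 4.73 toolz [-0.e+00  1.e-04 -1.e+00] t 0.9 j7 -0.48 [0.4438 0.327  0.2603] [-0.4  0.9 -0.2]
```

```bash
python3 -m handwheel '-3 1.2 0 0 0 2.5 1; -5.85 2.4 0 0 0 5 1; -5.85 2.4 0 0 0 5 1; -5.85 2.4 0 0 0 5 1; -5.85 2.4 0 0 0 5 1' ; python3 -c "
from h import *
go(.487,.2445,.22,0)
save('wrist','pics/w1.png')
for X in [(.487,.2445,.2),(.487,.2445,.132),(.529,0,.098)]: print(proj('wrist',X))"
```

```text
time: 1.4
tool_pos: [0.4718, 0.2738, 0.2601]
tcp_rot: [0.706, 0.708, -0.0, -0.0]
wrist_force: [-1.5, -0.4, 0.2]
gripper_width: 0.0856
grasp_force: 0.0
shift cm [-2.93  1.51  4.01] rz 0.1423677341106213 cur yaw 0.14 toolz [-4.e-04  2.e-04 -1.e+00] t 1.4 j7 -0.43 [0.4718 0.2738 0.2601] [-1.5 -0.4  0.2]
[[343.06788851 252.92808726]]
[[338.76413838 220.55175022]]
[[366.18184546 386.60328807]]
```

View pics/w1.png

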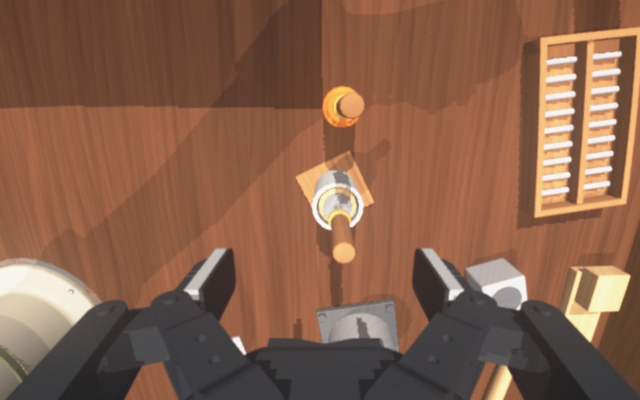

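The wrist view shows the handle top at (343,252), and the prediction was (343,253), so the position holds. The orange brush is at (345,105), well clear of the fingers.

```bash
python3 -m handwheel '-1.5 .75 0 0 0 0 1; -2.9 1.5 0 0 0 0 1; -2.9 1.5 0 0 0 0 1; -2.9 1.5 2 0 0 0 1; -2.9 1.5 4 0 0 0 1; -2.9 1.5 4 0 0 0 1;-2.9 1.5 4 0 0 0 1' ; python3 -c "
from h import *
go(.487,.2445,.14,0)
"
```

```text
time: 2.15
tool_pos: [0.4869, 0.2447, 0.2203]
tcp_rot: [0.706, 0.708, -0.0, -0.0]
wrist_force: [0.2, -0.2, 0.6]
gripper_width: 0.0853
grasp_force: 0.0
shift cm [-0.02  0.01  8.03] rz 0.11513515072144287 cur yaw 0.12 toolz [-7.e-04 -3.e-04 -1.e+00] t 2.15 j7 -0.34 [0.4869 0.2447 0.2203] [ 0.2 -0.2  0.6]
```

```bash
python3 -m handwheel '0 0 2.5 0 0 0 1; 0 0 5 0 0 0 1; 0 0 7 0 0 0 1; 0 0 8 0 0 0 1; 0 0 8 0 0 0 1; 0 0 8 0 0 0 0.5; 0 0 8 0 0 0 0; 0 0 8 0 0 0 0' 50; python3 -m handwheel '0 0 0 0 0 0 0; 0 0 0 0 0 0 0; 0 0 0 0 0 0 0;0 0 0 0 0 0 0;0 0 0 0 0 0 0' 50
```

```text
time: 2.95
tool_pos: [0.4878, 0.2441, 0.1412]
tcp_rot: [0.707, 0.707, 0.001, 0.0]
wrist_force: [0.3, 0.0, -0.9]
gripper_width: 0.044
grasp_force: 0.0
time: 3.45
tool_pos: [0.4875, 0.2439, 0.1408]
tcp_rot: [0.707, 0.707, 0.0, -0.0]
wrist_force: [-0.2, 0.3, 4.8]
gripper_width: 0.0171
grasp_force: 48.5
```

```bash
python3 -m handwheel '0 0 -1 0 0 0 0; 0 0 -3 0 0 0 0; 0 0 -6 0 0 0 0; 0 0 -9 0 0 0 0; 0 0 -11.5 0 0 0 0; 0 0 -12.5 0 0 0 0; 0 0 -12.5 0 0 0 0;0 0 -12.5 0 0 0 0' 50;  python3 -c "
from h import *
go(.529,-.0003,.265,0)
"
```

```text
time: 4.25
tool_pos: [0.4868, 0.2437, 0.2646]
tcp_rot: [0.707, 0.707, -0.0, -0.0]
wrist_force: [1.1, 0.4, -0.7]
gripper_width: 0.017
grasp_force: 48.8
shift cm [-24.41   4.19  -0.04] rz 0.05897127472334773 cur yaw 0.06 toolz [-8.e-04 -4.e-04 -1.e+00] t 4.25 j7 -0.37 [0.4868 0.2437 0.2646] [ 1.1  0.4 -0.7]
```

```bash
python3 -m handwheel '-2 .4 0 0 0 0 0; -5.5 1 0 0 0 0 0; -9 1.6 0 0 0 0 0; -12.5 2.2 0 0 0 0 0; -16 2.8 0 0 0 0 0; -19.5 3.4 0 0 0 0 0; -22.5 3.9 0 0 0 0 0; -24.4 4.2 0 0 0 0 0' ;  python3 -m handwheel '0 0 0 0 0 0 0; 0 0 0 0 0 0 0; 0 0 0 0 0 0 0;0 0 0 0 0 0 0'; python3 - <<'E'
from h import *
go(.529,-.0003,.265,0)
a=save('scene','pics/s2.png');b=save('side','pics/d2.png')
def crop(im,x,y,w,h,k): return cv2.resize(im[y:y+h,x:x+w,::-1],None,fx=k,fy=k,interpolation=cv2.INTER_CUBIC)
q=proj('scene',(.529,0,.135));r=proj('side',(.529,0,.135));print(q,r)
q=q[0].astype(int)-[50,75];r=r[0].astype(int)-[50,75];print(q,r)
cv2.imwrite('pics/c2.png',np.hstack([crop(a,*q,100,150,4),crop(b,*r,100,150,4)]))
E
```

```text
time: 5.05
tool_pos: [0.5289, -0.0029, 0.2638]
tcp_rot: [0.708, 0.706, -0.001, -0.0]
wrist_force: [0.1, -0.0, -1.0]
gripper_width: 0.0166
grasp_force: 48.8
time: 5.45
tool_pos: [0.5293, 0.001, 0.2648]
tcp_rot: [0.706, 0.708, -0.0, -0.0]
wrist_force: [-0.3, -0.7, -0.4]
gripper_width: 0.0169
grasp_force: 48.8
shift cm [-0.13 -0.03 -0.02] rz 0.1415439884869869 cur yaw 0.14 toolz [-8.e-04  1.e-04 -1.e+00] t 5.45 j7 0.11 [0.5293 0.001  0.2648] [-0.3 -0.7 -0.4]
[[319.0623388  182.12034355]] [[311.67788211 202.2299811 ]]
[269 107] [261 127]
```

View pics/c2.png

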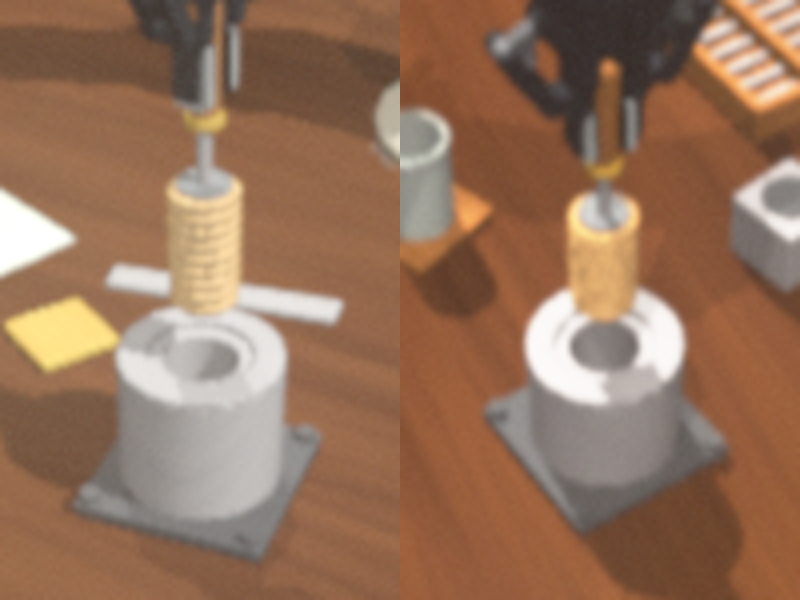

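The brush hangs upright over the die: collar at scene (320,137) and side (312,169), head bottom just above the mouth.

```bash
python3 - <<'E'
from h import *
z0=.2648-.1305
for nm,a,b in [('collar',(206,120),(604,168)),('headtop',(205,185),(603,212)),('headbot',(204.5,300),(602.5,310))]:
    p=(np.array(a)+.5)/4-.5+[269,107];q=(np.array(b)-[400,0]+.5)/4-.5+[261,127]
    (o1,d1),(o2,d2)=ray('scene',[p]),ray('side',[q]);d1,d2=d1[0],d2[0]
    s=np.linalg.lstsq(np.c_[d1,-d2],o2-o1,rcond=None)[0];print(nm,(o1+d1*s[0]).round(4),(o2+d2*s[1]).round(4))
E
```

```text
collar [0.5276 0.0011 0.252 ] [ 5.290e-01 -4.000e-04  2.512e-01]
headtop [0.5292 0.0017 0.2131] [0.5292 0.0017 0.2131]
headbot [ 0.5243 -0.0009  0.1333] [ 0.5264 -0.0031  0.1323]
```

```bash
python3 -m handwheel '-.1 0 0 0 0 0 0; -.1 0 2 0 0 0 0; -.1 0 4 0 0 0 0; -.1 0 6 0 0 0 0; -.1 0 8 0 0 0 0; -.1 0 9.5 0 0 0 0; -.1 0 10.5 0 0 0 0;-.1 0 10.8 0 0 0 0' ; python3 -m handwheel '0 0 0 0 0 0 0; 0 0 .1 0 0 0 0;0 0 .2 0 0 0 0; 0 0 .3 0 0 0 0;0 0 .3 0 0 0 0'
```

```text
time: 6.35
tool_pos: [0.5293, -0.0011, 0.1565]
tcp_rot: [0.707, 0.707, -0.0, -0.0]
wrist_force: [-0.1, 0.4, -1.0]
gripper_width: 0.0167
grasp_force: 48.9
time: 6.85
tool_pos: [0.5296, -0.0012, 0.1545]
tcp_rot: [0.707, 0.707, 0.0, 0.0]
wrist_force: [0.2, -0.9, -1.2]
gripper_width: 0.0168
grasp_force: 48.9
```

```bash
python3 -m handwheel '.1 0 .1 0 0 0 0; .1 0 .2 0 0 0 0;.1 0 .3 0 0 0 0; .1 0 .3 0 0 0 0'; python3 -m handwheel '0 0 .1 0 0 0 0; 0 0 .1 0 0 0 0;0 0 .2 0 0 0 0;0 0 .2 0 0 0 0'; python3 -m handwheel '0 0 .05 0 0 0 0; 0 0 .1 0 0 0 0;0 0 .1 0 0 0 0'
```

```text
time: 7.25
tool_pos: [0.5295, -0.0002, 0.1511]
tcp_rot: [0.707, 0.707, -0.0, -0.0]
wrist_force: [-0.2, -0.6, -2.2]
gripper_width: 0.017
grasp_force: 48.9
time: 7.65
tool_pos: [0.5295, -0.0002, 0.1492]
tcp_rot: [0.707, 0.707, -0.0, -0.0]
wrist_force: [0.6, 0.2, -1.5]
gripper_width: 0.0169
grasp_force: 48.9
time: 7.95
tool_pos: [0.5297, -0.0003, 0.1488]
tcp_rot: [0.707, 0.707, 0.0, 0.0]
wrist_force: [-1.3, 0.1, 5.8]
gripper_width: 0.0169
grasp_force: 49.8
```

```bash
python3 -m handwheel '0 0 -1 0 0 0 0; 0 0 -3 0 0 0 0;0 0 -5 0 0 0 0;0 0 -7 0 0 0 0;0 0 -8 0 0 0 0;0 0 -8 0 0 0 0;0 0 -8 0 0 0 0;0 0 -8 0 0 0 0'; python3 -m handwheel '0 0 1 0 0 0 0; 0 0 3 0 0 0 0;0 0 5 0 0 0 0;0 0 6.5 0 0 0 0;0 0 7.3 0 0 0 0;0 0 7.5 0 0 0 0;0 0 7.6 0 0 0 0;0 0 7.6 0 0 0 0'
```

```text
time: 8.75
tool_pos: [0.5291, -0.0001, 0.2275]
tcp_rot: [0.707, 0.707, -0.001, -0.0]
wrist_force: [-0.4, 0.2, -1.2]
gripper_width: 0.0165
grasp_force: 48.9
time: 9.55
tool_pos: [0.5298, -0.0002, 0.1526]
tcp_rot: [0.707, 0.707, 0.0, 0.0]
wrist_force: [1.1, -0.0, -0.5]
gripper_width: 0.0167
grasp_force: 48.9
```

```bash
python3 -m handwheel '0 0 .1 0 0 0 0; 0 0 .2 0 0 0 0;0 0 .3 0 0 0 0;0 0 .3 0 0 0 0'; python3 -m handwheel '0 0 .05 0 0 0 0; 0 0 .1 0 0 0 0;0 0 .1 0 0 0 0;0 0 .1 0 0 0 0'
```

```text
time: 9.95
tool_pos: [0.5296, -0.0001, 0.1493]
tcp_rot: [0.707, 0.707, 0.0, 0.0]
wrist_force: [0.4, -0.2, -2.0]
gripper_width: 0.0166
grasp_force: 48.9
time: 10.35
tool_pos: [0.5298, -0.0002, 0.1488]
tcp_rot: [0.707, 0.707, 0.0, 0.0]
wrist_force: [-1.3, -0.5, 6.6]
gripper_width: 0.017
grasp_force: 49.9
```

```bash
python3 -m handwheel '0 0 -1 0 0 0 0; 0 0 -3.5 0 0 0 0;0 0 -6.5 0 0 0 0;0 0 -9.5 0 0 0 0;0 0 -11.5 0 0 0 0;0 0 -12 0 0 0 0;0 0 -12 0 0 0 0'; python3 -m handwheel '2 -.4 0 0 0 0 0; 5.5 -1 0 0 0 0 0; 9 -1.6 0 0 0 0 0; 12.5 -2.2 0 0 0 0 0; 16 -2.8 0 0 0 0 0; 19.5 -3.5 0 0 0 0 0; 22.5 -4.1 0 0 0 0 0; 24.2 -4.4 0 0 0 0 0' ;  python3 -m handwheel '0 0 0 0 0 0 0; 0 0 0 0 0 0 0; 0 0 0 0 0 0 0;0 0 0 0 0 0 0'; python3 -c "
from h import *
go(.486,.2415,.1408,0)
"
```

```text
time: 11.05
tool_pos: [0.5297, -0.0001, 0.2689]
tcp_rot: [0.707, 0.707, 0.001, 0.0]
wrist_force: [0.3, -0.5, -1.6]
gripper_width: 0.0169
grasp_force: 49.0
time: 11.85
tool_pos: [0.4839, 0.2442, 0.2668]
tcp_rot: [0.706, 0.708, -0.001, -0.0]
wrist_force: [-0.2, -0.7, -1.5]
gripper_width: 0.0169
grasp_force: 49.0
time: 12.25
tool_pos: [0.4858, 0.2402, 0.2683]
tcp_rot: [0.708, 0.707, -0.0, 0.0]
wrist_force: [-0.1, -0.3, -0.3]
gripper_width: 0.0167
grasp_force: 49.0
shift cm [ 0.13  0.02 12.75] rz -0.08647671607405982 cur yaw -0.09 toolz [ 1.e-04 -4.e-04 -1.e+00] t 12.25 j7 -0.37 [0.4858 0.2402 0.2683] [-0.1 -0.3 -0.3]
```

```bash
python3 -m handwheel '.1 0 0 0 0 0 0; .1 0 2.5 0 0 0 0; .1 0 5 0 0 0 0; .1 0 7.5 0 0 0 0; .1 0 10 0 0 0 0; .1 0 11.5 0 0 0 0; .1 0 12.2 0 0 0 0; .1 0 12.3 0 0 0 0'; python3 -m handwheel '0 0 .1 0 0 0 0; 0 0 .2 0 0 0 0; 0 0 .3 0 0 0 0;0 0 .3 0 0 0 0;0 0 .3 0 0 0 0'; python3 -c "
from h import *
go(.486,.2415,.1408,0)
"
```

```text
time: 13.05
tool_pos: [0.4854, 0.2424, 0.1448]
tcp_rot: [0.707, 0.707, -0.001, -0.0]
wrist_force: [-0.5, -0.4, -1.0]
gripper_width: 0.0165
grasp_force: 49.0
time: 13.55
tool_pos: [0.4855, 0.2429, 0.1426]
tcp_rot: [0.707, 0.707, 0.0, 0.0]
wrist_force: [0.4, -0.1, -0.3]
gripper_width: 0.0171
grasp_force: 49.0
shift cm [-0.14  0.05  0.18] rz 0.047947447851797165 cur yaw 0.05 toolz [ 4.e-04  3.e-04 -1.e+00] t 13.55 j7 -0.27 [0.4855 0.2429 0.1426] [ 0.4 -0.1 -0.3]
```

```bash
python3 -m handwheel '0 0 .1 0 0 0 0; 0 0 .15 0 0 0 0; 0 0 .2 0 0 0 0;0 0 .2 0 0 0 0'; python3 -c "
from h import *
go(.486,.2415,.1408,0)
"
```

```text
time: 13.95
tool_pos: [0.4855, 0.2429, 0.1408]
tcp_rot: [0.707, 0.707, 0.0, -0.0]
wrist_force: [-1.3, 0.6, 7.0]
gripper_width: 0.0167
grasp_force: 50.0
shift cm [-0.14  0.04  0.  ] rz 0.041415337926821394 cur yaw 0.04 toolz [ 4.e-04  6.e-04 -1.e+00] t 13.95 j7 -0.27 [0.4855 0.2429 0.1408] [-1.3  0.6  7. ]
```

```bash
python3 -m handwheel '0 0 0 0 0 0 .3; 0 0 0 0 0 0 .5; 0 0 0 0 0 0 .7; 0 0 0 0 0 0 .85; 0 0 0 0 0 0 .85'; python3 -m handwheel '0 0 -1 0 0 0 .85; 0 0 -4 0 0 0 .85; 0 0 -8 0 0 0 .85; 0 0 -12 0 0 0 .85; 0 0 -12 0 0 0 .85; 0 0 -12 0 0 0 .85'; python3 - <<'E'
from h import *
go(.4975,-.3525,.26,-35)
a=get_image('scene');b=get_image('side')
def crop(im,x,y,w,h,k): return cv2.resize(im[y:y+h,x:x+w,::-1],None,fx=k,fy=k,interpolation=cv2.INTER_CUBIC)
cv2.imwrite('pics/c3.png',np.hstack([crop(a,390,160,100,110,4),crop(b,225,105,100,110,4)]))
E
```

```text
time: 14.45
tool_pos: [0.4854, 0.2428, 0.1402]
tcp_rot: [0.707, 0.707, -0.0, 0.0]
wrist_force: [0.6, 0.0, 0.1]
gripper_width: 0.0726
grasp_force: 0.0
time: 15.05
tool_pos: [0.4856, 0.243, 0.2617]
tcp_rot: [0.707, 0.707, 0.001, 0.0]
wrist_force: [0.0, 0.2, 0.1]
gripper_width: 0.0726
grasp_force: 0.0
shift cm [-59.55   1.13   0.06] rz 35.05253685058156 cur yaw 0.05 toolz [ 0.002   0.0018 -1.    ] t 15.05 j7 -0.36 [0.4856 0.243  0.2617] [0.  0.2 0.1]
```

View pics/c3.png

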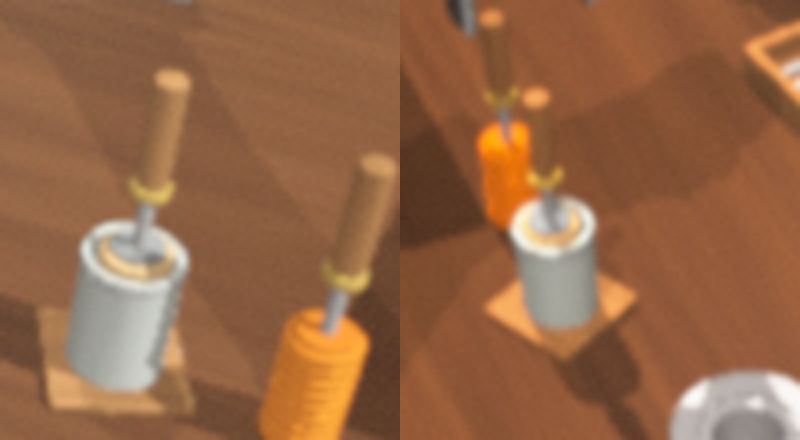

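The brush stands upright in the pot again. Next is the blank, so I'll check where the brown disc lies relative to it to choose the grasp direction.

```bash
python3 - <<'E'
from h import *
for n,p in(('side',(407,336)),('scene',(190,197)),('side',(364.5,352)),('scene',(219,179))): print(n,onz(n,[p],.008)[0].round(3))
print(onz('side',[(280,330),(320,330),(325,382),(281,386)],0).round(3).tolist())
E
```

```text
side [ 0.604 -0.362  0.008]
scene [ 0.608 -0.358  0.008]
side [ 0.497 -0.355  0.008]
scene [ 0.501 -0.35   0.008]
[[0.347, -0.221, 0.0], [0.431, -0.26, 0.0], [0.389, -0.377, 0.0], [0.299, -0.345, 0.0]]
```

```bash
python3 -m handwheel '-3 .2 0 0 0 3 .7; -7 .5 0 0 0 7 .7; -11 .8 0 0 0 11 .7; -15 1 0 0 0 15 .7; -19 1.3 0 0 0 19 .7; -23 1.5 0 0 0 23 .7; -27 1.8 0 0 0 27 .7; -31 2.1 0 0 0 31 .7'; python3 -m handwheel '0 0 0 0 0 0 .7;0 0 0 0 0 0 .7;0 0 0 0 0 0 .7'; python3 -c "
from h import *
go(.52,-.27,.26,-35)
"
```

```text
time: 15.95
tool_pos: [0.5058, -0.0687, 0.2592]
tcp_rot: [0.871, 0.492, -0.001, -0.0]
wrist_force: [1.1, -0.6, -0.2]
gripper_width: 0.06
grasp_force: 0.0
time: 16.25
tool_pos: [0.5062, -0.0662, 0.2595]
tcp_rot: [0.87, 0.493, -0.001, -0.001]
wrist_force: [-0.3, 0.3, -0.0]
gripper_width: 0.0596
grasp_force: 0.0
shift cm [-16.79  11.64  -0.06] rz 4.131210524263281 cur yaw -30.87 toolz [-1.8e-03  2.0e-04 -1.0e+00] t 16.25 j7 -0.21 [ 0.5062 -0.0662  0.2595] [-0.3  0.3 -0. ]
```

```bash
python3 -m handwheel '-2 1.4 0 0 0 1 .7; -5 3.5 0 0 0 2 .7; -8 5.5 0 0 0 4 .7; -11 7.6 0 0 0 4 .7; -14 9.7 0 0 0 4 .7; -16.8 11.6 0 0 0 4 .7; -16.8 11.6 0 0 0 4 .7; -16.8 11.6 0 0 0 4 .7'; python3 -m handwheel '0 0 4 0 0 0 .7;0 0 8 0 0 0 .7;0 0 12 0 0 0 .7;0 0 16 0 0 0 .7;0 0 20 0 0 0 .7;0 0 23 0 0 0 .7; 0 0 24 0 0 0 .7;0 0 24 0 0 0 .7'; python3 -c "
from h import *
go(.52,-.27,.0,-35)
"
```

```text
time: 17.05
tool_pos: [0.5197, -0.2701, 0.2597]
tcp_rot: [0.887, 0.462, -0.0, -0.001]
wrist_force: [0.1, 0.0, 0.4]
gripper_width: 0.06
grasp_force: 0.0
time: 17.85
tool_pos: [0.5194, -0.2691, 0.0193]
tcp_rot: [0.886, 0.463, -0.001, -0.001]
wrist_force: [-0.0, -0.4, 0.1]
gripper_width: 0.0594
grasp_force: 0.0
shift cm [-0.04  0.11  1.93] rz 0.14766083175588562 cur yaw -34.85 toolz [-0.0022  0.0017 -1.    ] t 17.85 j7 0.34 [ 0.5194 -0.2691  0.0193] [-0.  -0.4  0.1]
```

```bash
python3 -m handwheel '0 0 .6 0 0 0 .7;0 0 1.2 0 0 0 .7;0 0 1.5 0 0 0 .7;0 0 1.5 0 0 0 .7'; python3 -m handwheel '0 0 .1 0 0 0 .7;0 0 .2 0 0 0 .7;0 0 .3 0 0 0 .7;0 0 .3 0 0 0 .7;0 0 .3 0 0 0 .7'; python3 -m handwheel '0 0 .1 0 0 0 .7;0 0 .15 0 0 0 .7;0 0 .2 0 0 0 .7;0 0 .2 0 0 0 .7'
```

```text
time: 18.25
tool_pos: [0.5198, -0.2709, 0.0055]
tcp_rot: [0.887, 0.462, 0.0, 0.0]
wrist_force: [0.4, -0.5, 0.4]
gripper_width: 0.06
grasp_force: 0.0
time: 18.75
tool_pos: [0.5197, -0.271, 0.0023]
tcp_rot: [0.887, 0.462, 0.0, 0.0]
wrist_force: [0.6, -0.1, -0.1]
gripper_width: 0.06
grasp_force: 0.0
time: 19.15
tool_pos: [0.5196, -0.2709, 0.0002]
tcp_rot: [0.887, 0.462, -0.0, -0.0]
wrist_force: [-0.3, 0.9, -0.3]
gripper_width: 0.0598
grasp_force: 0.0
```

```bash
python3 -m handwheel '0 0 .1 0 0 0 .7;0 0 .2 0 0 0 .7;0 0 .2 0 0 0 .7'; python3 -m handwheel '0 0 .1 0 0 0 .7;0 0 .2 0 0 0 .7;0 0 .2 0 0 0 .7'; python3 -m handwheel '0 0 .1 0 0 0 .7;0 0 .2 0 0 0 .7;0 0 .2 0 0 0 .7'
```

```text
time: 19.45
tool_pos: [0.5196, -0.2709, -0.0019]
tcp_rot: [0.887, 0.462, -0.0, -0.0]
wrist_force: [-0.4, 0.4, -0.4]
gripper_width: 0.0599
grasp_force: 0.0
time: 19.75
tool_pos: [0.5196, -0.2709, -0.0038]
tcp_rot: [0.887, 0.462, -0.0, -0.0]
wrist_force: [-0.8, -0.2, -0.6]
gripper_width: 0.0599
grasp_force: 0.0
time: 20.05
tool_pos: [0.5197, -0.271, -0.0049]
tcp_rot: [0.887, 0.462, 0.0, 0.0]
wrist_force: [-0.7, 1.0, 9.5]
gripper_width: 0.0598
grasp_force: 5.4
```

```bash
python3 -m handwheel '0 0 -2 0 0 0 .7;0 0 -5 0 0 0 1;0 0 -8 0 0 0 1;0 0 -10 0 0 0 1;0 0 -10 0 0 0 1;0 0 -10 0 0 0 1'; python3 - <<'E'
from h import *
go(.4975,-.3525,.09,-35)
p=camera_params('wrist');im=save('wrist','pics/w4.png')
print(proj('wrist',(.4975,-.3525,.008),p))
h=cv2.cvtColor(im,cv2.COLOR_RGB2HSV)
m=cv2.inRange(h,(18,90,140),(34,255,255))
for c in cv2.findContours(m,0,1)[0]:
    if cv2.contourArea(c)>300: print(c.reshape(-1,2).mean(0),cv2.boundingRect(c),cv2.minEnclosingCircle(onz('wrist',c.reshape(-1,2),.008,p)[:,:2].astype(np.float32)),cv2.minAreaRect(onz('wrist',c.reshape(-1,2),.008,p)[:,:2].astype(np.float32)))
E
```

```text
time: 20.65
tool_pos: [0.5199, -0.2707, 0.0945]
tcp_rot: [0.887, 0.462, 0.0, 0.0]
wrist_force: [0.0, -0.2, -0.8]
gripper_width: 0.0855
grasp_force: 0.0
shift cm [-7.99  2.85  0.44] rz 0.06644158475003792 cur yaw -34.93 toolz [ 9.e-04 -1.e-04 -1.e+00] t 20.65 j7 0.28 [ 0.5199 -0.2707  0.0945] [ 0.  -0.2 -0.8]
[[355.60794031 292.25241446]]
[355.47567568 290.58378378] (322, 260, 69, 62) ((0.4977922737598419, -0.3519192039966583), 0.031162749975919724) ((0.4982540011405945, -0.35228776931762695), (0.0611581914126873, 0.05936453118920326), 54.957550048828125)
[163.82711864 139.09830508] (116, 95, 95, 89) ((0.44998303055763245, -0.16037039458751678), 0.041025493294000626) ((0.4500739276409149, -0.16041916608810425), (0.05917251855134964, 0.06013985350728035), 63.353031158447266)
[383.45045045  36.64564565] (326, 0, 117, 91) ((0.6266658306121826, -0.1916670948266983), 0.040912121534347534) ((0.6207493543624878, -0.20063035190105438), (0.058518730103969574, 0.08029242604970932), 55.796260833740234)
```

View pics/w4.png

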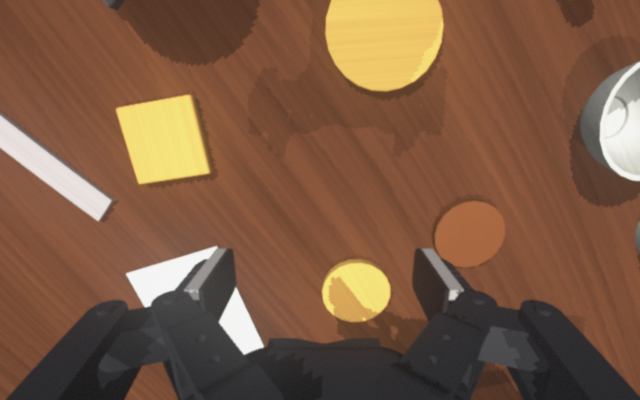

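The wrist view confirms it. The brass 60 mm disc is at (355,291), with the brown disc (469,233), square (164,139) and large disc (384,37) clear of the fingers' path.

```bash
python3 -m handwheel '-2 .7 0 0 0 0 1; -5 1.8 0 0 0 0 1; -8 2.85 0 0 0 0 1; -8 2.85 0 0 0 0 1;-8 2.85 0 0 0 0 1;-8 2.85 0 0 0 0 1'; python3 -c "
from h import *
go(.4979,-.3522,.0004,-35)
"
```

```text
time: 21.3
tool_pos: [0.4972, -0.3515, 0.0933]
tcp_rot: [0.887, 0.462, -0.0, -0.001]
wrist_force: [-0.3, 0.5, 0.5]
gripper_width: 0.0853
grasp_force: 0.0
shift cm [-0.02  0.12  9.29] rz 0.09145497461778973 cur yaw -34.91 toolz [-0.0012  0.0016 -1.    ] t 21.3 j7 0.39 [ 0.4972 -0.3515  0.0933] [-0.3  0.5  0.5]
```

```bash
python3 -m handwheel '0 .1 2 0 0 0 1; 0 .1 5 0 0 0 1; 0 .1 7.5 0 0 0 1; 0 .1 8.8 0 0 0 1;0 .1 9.2 0 0 0 1;0 .1 9.2 0 0 0 1;0 .1 9.2 0 0 0 1'; python3 -c "
from h import *
go(.4979,-.3522,.0004,-35)
"
```

```text
time: 22.0
tool_pos: [0.4985, -0.3536, 0.0032]
tcp_rot: [0.887, 0.462, 0.0, 0.001]
wrist_force: [0.6, 0.1, 0.0]
gripper_width: 0.0853
grasp_force: 0.0
shift cm [ 0.08 -0.13  0.28] rz 0.053854202858246936 cur yaw -34.95 toolz [ 1.e-03 -6.e-04 -1.e+00] t 22.0 j7 0.46 [ 0.4985 -0.3536  0.0032] [0.6 0.1 0. ]
```

```bash
python3 -m handwheel '.08 -.1 .2 0 0 0 1;.08 -.1 .25 0 0 0 .9; .08 -.1 .25 0 0 0 .8;.08 -.1 .25 0 0 0 .8; .08 -.1 .25 0 0 0 .8'; python3 -c "
from h import *
go(.4979,-.3522,.0004,-35)
"
```

```text
time: 22.5
tool_pos: [0.4977, -0.3523, -0.0001]
tcp_rot: [0.887, 0.462, 0.0, 0.0]
wrist_force: [0.1, -0.4, 0.1]
gripper_width: 0.0682
grasp_force: 0.0
shift cm [ 0.02  0.01 -0.05] rz 0.0430361780157682 cur yaw -34.96 toolz [ 2.e-04 -1.e-04 -1.e+00] t 22.5 j7 0.46 [ 4.977e-01 -3.523e-01 -1.000e-04] [ 0.1 -0.4  0.1]
```

```bash
python3 -m handwheel '0 0 -.04 0 0 0 .75;0 0 -.04 0 0 0 .7; 0 0 -.04 0 0 0 .6; 0 0 -.04 0 0 0 .6;0 0 -.04 0 0 0 .6' 40; python3 -m handwheel '0 0 0 0 0 0 .6;0 0 -.5 0 0 0 .6; 0 0 -1 0 0 0 .6;0 0 -1 0 0 0 .6;0 0 -1 0 0 0 .6' 40
```

```text
time: 23.0
tool_pos: [0.4976, -0.3522, 0.0008]
tcp_rot: [0.887, 0.462, 0.0, 0.0]
wrist_force: [-2.0, 1.1, 8.3]
gripper_width: 0.0571
grasp_force: 40.7
time: 23.5
tool_pos: [0.4977, -0.3522, 0.0103]
tcp_rot: [0.887, 0.462, 0.0, 0.0]
wrist_force: [-0.2, 0.1, -2.4]
gripper_width: 0.0574
grasp_force: 42.9
```

```bash
python3 -m handwheel '0 0 -2 0 0 0 .6;0 0 -5 0 0 0 .6; 0 0 -9 0 0 0 .6; 0 0 -13 0 0 0 .6; 0 0 -16 0 0 0 .6;0 0 -17 0 0 0 .6;0 0 -17 0 0 0 .6;0 0 -17 0 0 0 .6' 40; python3 -c "
from h import *
go(.46,-.10,.18,-35)"
```

```text
time: 24.3
tool_pos: [0.4973, -0.3514, 0.1788]
tcp_rot: [0.887, 0.462, -0.0, -0.001]
wrist_force: [-0.2, 0.7, -2.8]
gripper_width: 0.0567
grasp_force: 43.5
shift cm [ 18.48 -17.45  -0.08] rz 0.06476796973309717 cur yaw -34.94 toolz [-0.0013  0.0011 -1.    ] t 24.3 j7 0.32 [ 0.4973 -0.3514  0.1788] [-0.2  0.7 -2.8]
```

```bash
python3 -m handwheel '1.5 -1.4 0 0 0 0 .6;4 -3.8 0 0 0 0 .6;7 -6.6 0 0 0 0 .6;10 -9.4 0 0 0 0 .6;13 -12.3 0 0 0 0 .6;15.5 -14.6 0 0 0 0 .6;17.5 -16.5 0 0 0 0 .6;18.5 -17.4 0 0 0 0 .6' 40; python3 -m handwheel '0 0 0 0 0 0 .6;0 0 0 0 0 0 .6;0 0 0 0 0 0 .6;0 0 0 0 0 0 .6'; python3 - <<'E'
from h import *
go(.529,-.0003,.18,-35)
p=camera_params('wrist');w=get_image('wrist');a=get_image('scene');b=get_image('side');np.savez('pics/k.npz',w=w,a=a,b=b,R=p['R'],t=p['t'])
cv2.imwrite('pics/w5raw.png',w[:,:,::-1])
q=proj('wrist',[(.529,-.0003,.098)],p)[0];print(q)
def crop(im,c,w,h,k):
    x,y=(np.array(c)-[w/2,h/2]).astype(int); x=min(max(x,0),640-w);y=min(max(y,0),400-h);print('off',x,y);return cv2.resize(im[y:y+h,x:x+w,::-1],None,fx=k,fy=k,interpolation=cv2.INTER_CUBIC)
s=state()['tool_pos'];W=crop(w,q,200,150,4)
A=crop(a,proj('scene',s)[0],100,75,4);B=crop(b,proj('side',s)[0],100,75,4)
cv2.imwrite('pics/c5.png',np.vstack([cv2.resize(W,(533,300))[:,:400] if 0 else np.hstack([A,B]),cv2.resize(W,(400,300)) if 0 else np.hstack([cv2.resize(W,(400,300)),cv2.resize(w[:,:,::-1],(400,300))])]))
E
```

```text
time: 25.1
tool_pos: [0.4594, -0.0981, 0.1785]
tcp_rot: [0.886, 0.463, -0.002, -0.001]
wrist_force: [-0.3, -0.4, -2.2]
gripper_width: 0.0568
grasp_force: 43.5
time: 25.5
tool_pos: [0.461, -0.1019, 0.1799]
tcp_rot: [0.887, 0.461, -0.0, 0.0]
wrist_force: [-0.5, 0.3, -2.4]
gripper_width: 0.0568
grasp_force: 43.5
shift cm [ 1.223e+01 -2.700e-01 -1.000e-02] rz -0.05102429629124572 cur yaw -35.05 toolz [-3.e-04 -5.e-04 -1.e+00] t 25.5 j7 -0.05 [ 0.461  -0.1019  0.1799] [-0.5  0.3 -2.4]
[318.68896876  33.04691217]
off 218 0
off 247 104
off 252 191
```

View pics/c5.png

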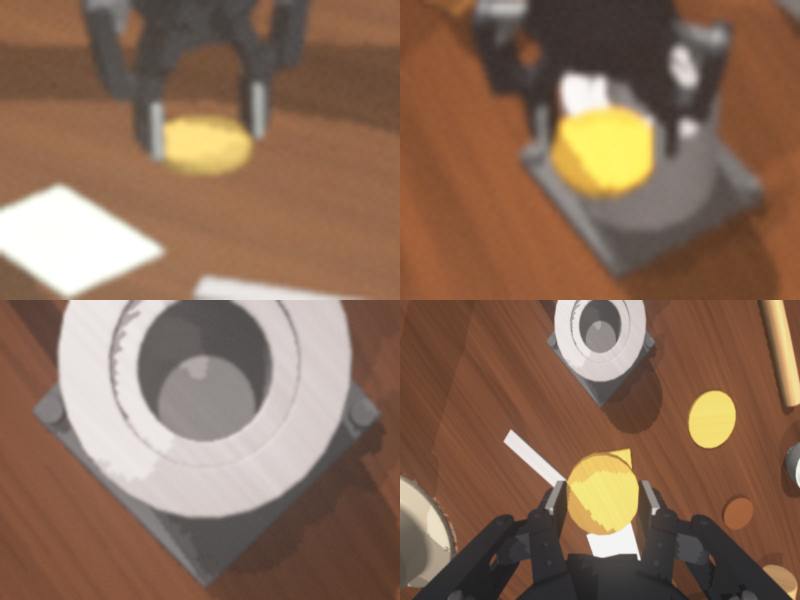

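The blank is held between the pads: scene crop (205,145), wrist (321,254) full frame. The die mouth is clearly visible at wrist (319,33). I'll fit both with radial edge sampling.

```bash
cat >> h.py <<'E'
def fitc(im,n,c,z,R,p=None,tol=.15,crad=None,sgn=0):
    g=cv2.GaussianBlur(im if im.ndim==2 else cv2.cvtColor(im,cv2.COLOR_RGB2GRAY),(3,3),0).astype(np.float32);c=np.array(c,float)
    for it in range(3):
        P=[];rr=np.linspace(R*(1-tol),R*(1+tol),61)
        for th in np.radians(np.arange(0,360,4)):
            X=np.c_[c[0]+rr*np.cos(th),c[1]+rr*np.sin(th),np.full(61,z)];u=proj(n,X,p).astype(np.float32)
            if u.min()<1 or u[:,0].max()>638 or u[:,1].max()>398: continue
            v=cv2.remap(g,u[:,None,0],u[:,None,1],1).ravel();d=np.gradient(v);d=abs(d) if sgn==0 else d*sgn
            k=d.argmax();P.append([*X[k,:2],d[k]])
        P=np.array(P);P=P[P[:,2]>np.percentile(P[:,2],25)];Q=P
        for _ in range(4):
            A=np.c_[2*Q[:,:2],np.ones(len(Q))];s=np.linalg.lstsq(A,(Q[:,:2]**2).sum(1),rcond=None)[0];r=np.sqrt(s[2]+s[:2]@s[:2])
            e=abs(np.hypot(*(P[:,:2]-s[:2]).T)-r);Q=P[e<=max(np.percentile(e,70),1e-4)]
        c=s[:2]
    return c.round(4),r.round(4),len(P),np.median(e).round(5)
E
python3 - <<'E'
from h import *
k=np.load('pics/k.npz');p=camera_params('wrist');p['R']=k['R'];p['t']=k['t'];D=(.529,-.0003)
for n,im,pp in(('wrist','w',p),('scene','a',None),('side','b',None)):
    im=k[im]
    if n=='wrist': print(n,'outer',fitc(im,n,D,.098,.05,pp),'bore',fitc(im,n,D,.094,.023,pp,.12))
    T=np.array([.461,-.1019]);sat=cv2.cvtColor(im,cv2.COLOR_RGB2HSV)
    m=cv2.inRange(sat,(18,60,110),(34,255,255));print(n,'blank',[fitc(m,n,T,.1799+dz,.03,pp,.15,sgn=-1) for dz in(.0076,-.0004)])
for n in('scene','side'):
    im=cv2.imread(f'pics/{n}.png')[:,:,::-1];print(n,fitc(im,n,D,.098,.05),fitc(im,n,D,.094,.023,None,.12))
E
```

```text
wrist outer (array([ 0.5299, -0.0006]), np.float64(0.0494), 41, np.float64(0.00012)) bore (array([ 0.5296, -0.0007]), np.float64(0.0231), 54, np.float64(0.00013))
wrist blank [(array([ 0.4618, -0.1025]), np.float64(0.0296), 67, np.float64(0.0004)), (array([ 0.4593, -0.1059]), np.float64(0.0314), 67, np.float64(0.00043))]
scene blank [(array([ 0.4558, -0.1026]), np.float64(0.0275), 58, np.float64(0.00079)), (array([ 0.4592, -0.1016]), np.float64(0.0279), 67, np.float64(0.00093))]
side blank [(array([ 0.459, -0.105]), np.float64(0.0309), 66, np.float64(0.00105)), (array([ 0.462 , -0.0992]), np.float64(0.0311), 67, np.float64(0.00088))]
scene (array([ 0.5282, -0.0006]), np.float64(0.0509), 67, np.float64(0.00077)) (array([ 0.5283, -0.0011]), np.float64(0.0216), 67, np.float64(0.00079))
side (array([5.29e-01, 4.00e-04]), np.float64(0.0508), 67, np.float64(0.00065)) (array([ 5.287e-01, -5.000e-04]), np.float64(0.0216), 67, np.float64(0.00061))
```

```bash
python3 -m handwheel '1.5 0 0 0 0 0 .6;4 -.1 0 0 0 0 .6;7 -.15 0 0 0 0 .6;9.5 -.2 0 0 0 0 .6;11.5 -.25 0 0 0 0 .6;12.2 -.26 0 0 0 0 .6;12.2 -.26 0 0 0 0 .6;12.2 -.26 0 0 0 0 .6' 40; python3 -m handwheel '0 0 1.5 0 0 0 .6;0 0 3.5 0 0 0 .6;0 0 5.5 0 0 0 .6;0 0 6.5 0 0 0 .6;0 0 6.7 0 0 0 .6;0 0 6.7 0 0 0 .6;0 0 6.7 0 0 0 .6'; python3 -c "
from h import *
go(.529,-.0003,.0945,-35)"
```

```text
time: 26.45
tool_pos: [0.5283, -0.0, 0.1801]
tcp_rot: [0.887, 0.462, -0.0, 0.0]
wrist_force: [-0.1, -0.7, -2.5]
gripper_width: 0.0568
grasp_force: 43.5
time: 27.15
tool_pos: [0.5292, 0.0003, 0.1139]
tcp_rot: [0.887, 0.462, 0.0, 0.0]
wrist_force: [-0.9, -0.2, -2.2]
gripper_width: 0.0572
grasp_force: 43.5
shift cm [-0.06  0.02  1.94] rz 0.012100034590403652 cur yaw -34.99 toolz [ 0.0011  0.     -1.    ] t 27.15 j7 -0.16 [5.292e-01 3.000e-04 1.139e-01] [-0.9 -0.2 -2.2]
```

```bash
python3 -m handwheel '-.05 0 .4 0 0 0 .6;-.05 0 .8 0 0 0 .6;-.05 0 1.1 0 0 0 .6;-.05 0 1.2 0 0 0 .6;-.05 0 1.2 0 0 0 .6;-.05 0 1.2 0 0 0 .6' 40; python3 -c "
from h import *
go(.529,-.0003,.0945,-35)"; python3 -m handwheel '0 0 .1 0 0 0 .6;0 0 .2 0 0 0 .6;0 0 .3 0 0 0 .6;0 0 .3 0 0 0 .6;0 0 .3 0 0 0 .6'
```

```text
time: 27.75
tool_pos: [0.5286, 0.0001, 0.1012]
tcp_rot: [0.887, 0.462, 0.0, 0.0]
wrist_force: [-1.1, 0.0, -2.1]
gripper_width: 0.0569
grasp_force: 43.5
shift cm [-0.01  0.06  0.67] rz 0.037995393721928394 cur yaw -34.96 toolz [ 1.e-04 -1.e-04 -1.e+00] t 27.75 j7 -0.15 [5.286e-01 1.000e-04 1.012e-01] [-1.1  0.  -2.1]
time: 28.25
tool_pos: [0.5285, 0.0002, 0.0982]
tcp_rot: [0.887, 0.462, -0.0, 0.0]
wrist_force: [-0.5, 0.5, -2.2]
gripper_width: 0.0567
grasp_force: 43.5
```

```bash
python3 -m handwheel '0 .06 0 0 0 0 .6;-.02 .06 .1 0 0 0 .6;-.02 .06 .15 0 0 0 .6;-.02 .06 .2 0 0 0 .6;-.02 .06 .2 0 0 0 .6' 40;python3 -m handwheel '0 0 .05 0 0 0 .6;0 0 .1 0 0 0 .6;0 0 .1 0 0 0 .6;0 0 .1 0 0 0 .6'
```

```text
time: 28.75
tool_pos: [0.5288, -0.0003, 0.0961]
tcp_rot: [0.887, 0.462, -0.0, -0.0]
wrist_force: [-1.3, 0.4, -2.5]
gripper_width: 0.0569
grasp_force: 43.5
time: 29.15
tool_pos: [0.5289, -0.0003, 0.0952]
tcp_rot: [0.887, 0.462, -0.0, 0.0]
wrist_force: [0.0, 0.5, -2.0]
gripper_width: 0.0567
grasp_force: 43.5
```

In the recess with no side contact. Creeping down to the ledge.

```bash
python3 -m handwheel '0 0 .03 0 0 0 .6;0 0 .06 0 0 0 .6;0 0 .06 0 0 0 .6;0 0 .06 0 0 0 .6' 40;python3 -m handwheel '0 0 .03 0 0 0 .6;0 0 .04 0 0 0 .6;0 0 .04 0 0 0 .6;0 0 .04 0 0 0 .6'
```

```text
time: 29.55
tool_pos: [0.5289, -0.0003, 0.0949]
tcp_rot: [0.887, 0.462, 0.0, -0.0]
wrist_force: [-1.1, -0.1, 5.2]
gripper_width: 0.0568
grasp_force: 44.6
time: 29.95
tool_pos: [0.5289, -0.0003, 0.0949]
tcp_rot: [0.887, 0.462, 0.0, -0.0]
wrist_force: [-2.2, 0.5, 10.7]
gripper_width: 0.0566
grasp_force: 45.4
```

```bash
python3 -m handwheel '0 0 0 0 0 0 .66;0 0 0 0 0 0 .68;0 0 0 0 0 0 .7;0 0 0 0 0 0 .74;0 0 0 0 0 0 .8;0 0 0 0 0 0 .9;0 0 0 0 0 0 .9' 20;python3 -m handwheel '0 0 -1 0 0 0 .9;0 0 -4 0 0 0 .9;0 0 -8 0 0 0 .9;0 0 -12 0 0 0 .9;0 0 -15 0 0 0 .9;0 0 -15 0 0 0 .9;0 0 -15 0 0 0 .9'; python3 -m handwheel '-4 0 0 0 0 0 .9; -8 0 0 0 0 0 .9; -12 0 0 0 0 0 .9; -14 0 0 0 0 0 .9; -14 0 0 0 0 0 .9; -14 0 0 0 0 0 .9'; python3 - <<'E'
from h import *
p=camera_params('wrist');w=get_image('wrist');a=get_image('scene');b=get_image('side')
D=(.5293,-.0005)
m=cv2.inRange(cv2.cvtColor(w,cv2.COLOR_RGB2HSV),(18,60,110),(34,255,255))
print('blank@.102',fitc(m,'wrist',D,.102,.03,p,.15,sgn=-1),'die',fitc(w,'wrist',D,.098,.05,p))
def crop(im,c,w,h,s):
    x,y=(np.array(c)-[w/2,h/2]).astype(int); x=min(max(x,0),640-w);y=min(max(y,0),400-h);return cv2.resize(im[y:y+h,x:x+w,::-1],s,interpolation=cv2.INTER_CUBIC)
s=(.529,0,.1)
cv2.imwrite('pics/c6.png',np.vstack([np.hstack([crop(a,proj('scene',s)[0],100,75,(400,300)),crop(b,proj('side',s)[0],100,75,(400,300))]),np.hstack([crop(w,proj('wrist',s,p)[0],160,120,(400,300)),cv2.resize(b[:,:,::-1],(400,300))])]))
E
```

```text
time: 30.65
tool_pos: [0.5289, -0.0003, 0.0941]
tcp_rot: [0.887, 0.462, -0.0, 0.0]
wrist_force: [0.2, 0.2, -0.2]
gripper_width: 0.0769
grasp_force: 0.0
time: 31.35
tool_pos: [0.5289, -0.0, 0.245]
tcp_rot: [0.887, 0.462, 0.001, 0.0]
wrist_force: [0.5, -0.1, -0.9]
gripper_width: 0.0768
grasp_force: 0.0
time: 31.95
tool_pos: [0.4484, -0.1149, 0.2436]
tcp_rot: [0.887, 0.462, -0.0, -0.0]
wrist_force: [-0.2, 0.4, 1.0]
gripper_width: 0.0768
grasp_force: 0.0
blank@.102 (array([ 0.5283, -0.0017]), np.float64(0.0297), 48, np.float64(0.00019)) die (array([ 0.5296, -0.0007]), np.float64(0.0493), 42, np.float64(0.00014))
```

View pics/c6.png

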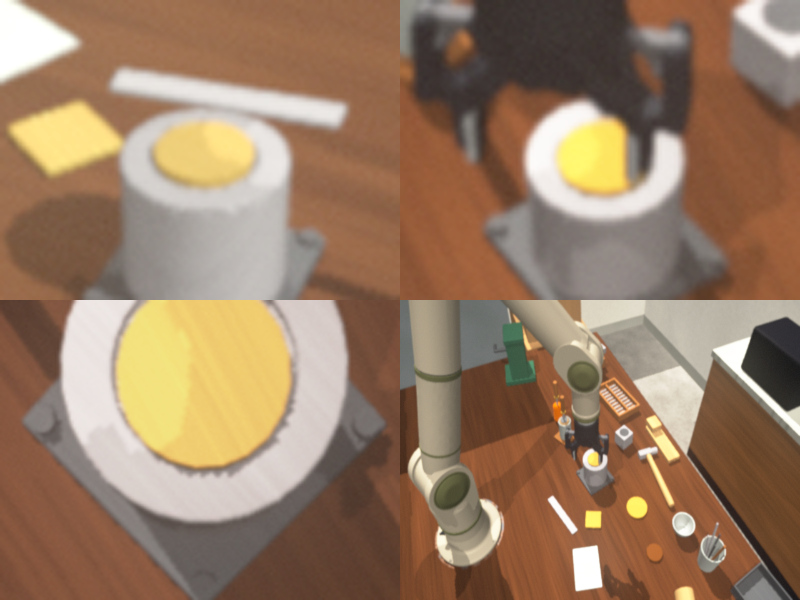

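The blank lies flat in the recess, centred at wrist crop (205,370) with the recess gap visible around it. It stands slightly proud and nothing touches it; the other blanks and the brush are in place.

```bash
python3 -c "
from station import close_job
print(close_job())"
```

```text
the job is handed in; nothing more can be done
None
```

I brushed the die cup down to its floor twice, with contact forces under 7 N, and stood the brush back in its pot. I then lowered the 60 mm brass blank flat and home in the recess and handed the job in at about 32 s; the square and larger round blanks were not touched.

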